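Change the blow-off nozzle on the bench air outlet

ROBOT

A 6-joint arm with a two-finger parallel gripper is mounted at the origin on the work surface. World frame = base frame: x ahead of the robot, y to its left, z up, the work surface at z = 0. Lengths are in m, angles in rad, forces in N, time in s.
With the tool pointing down it reaches from about 0.35 to 0.975 m from the base axis. Payload 4.9 kg.
Tool frame: the origin (TCP) lies midway between the tips of the shut fingers; the grasp point (between the pads) lies 19 mm behind it; z points along the fingers, y is the direction in which the jaws open and shut (so a half turn about z gives the same grasp; the last joint's range is limited). The gripper opens to 85 mm and grips with 20 to 120 N. Pads are 22 mm wide; open, the fingers measure 114 mm over their backs; the gripper's body (76 mm by 85 mm) begins 54 mm behind the grasp point. The pads swing forward as they close: fully open they stand 13 mm farther back than shut.
Start: joints at [-1.383, 0.053, 1.613, -0, 1.476, -0.119], TCP at [0.189, -0.596, 0.194] pointing down, gripper open.
Joint ranges: [-3.01, 3.01], [-1.01, 2.22], [0.06, 2.58], [-1.02, 4.17], [0.09, 2.62], [-3.14, 3.14]. Speed limits (rad/s): [2.57, 2.57, 3.14, 3.14, 3.14, 3.14].

INTERFACE

Orientations are given as a rotation vector (axis times angle).
In Python, from station import ctrl gives the robot as it stands.
- The arm moves only by the shell command python3 -m jog 'ROWS' [FORCE]. ROWS is JSON, one flat list of numbers, 7 for each row, row after row: the opening, from 0 (shut) to 1 (fully open), then the shift along the tool's x, y, z in m, then the turn, a rotation vector about the tool's x, y, z in degrees. A call has 1 to 10 rows; each row shifts and turns the commanded pose from where the row before left it, along the tool's axes as they then stand; what a row does not reach is not made up. A row lasts 1/8 s, in which the tool goes at most 62.5 mm and 10.7 degrees, less where a joint would pass 70% of its speed; a pose out of reach is approached as far as the arm can. A call with a gripper value outside its range is refused whole. The fingers move at their own pace and stop on an object; FORCE is the grip in N (left out, the last holds). Time passes only in rows, so rows that do not move let the fingers close. It gives the time, the measured TCP pose, the force and the opening at its end, in the units of the state.
- ctrl.get_obs(): the state, without advancing time (a new reading comes with each control period).
- ctrl.get_image(name): name is "scene" or "top"; returns a dict with "image" (420x560x3 uint8, blue, green, red), "camera_matrix" (3x3 intrinsics, pixels), "dist_coeffs" ([k1, k2, p1, p2, k3] as OpenCV has them; the pictures are not rectified), "rvec" (rotation vector, rad) and "tvec" (3), from world to camera coordinates, as OpenCV has them. Camera axes: x right, y down, z forward; pixel columns grow to the right and rows downward; lengths in m; the calibration is good to about 2 mm. A picture is of the moment at which its call begins. There is no depth.
- ctrl.finish_job(): hands the job in, once; it reports no verdict.
Trained networks look in a picture, given as the dict that the camera call returned (one of the last four; its "shot" number tells which), for a name from the list of things; names that differ only in an ending like _2 or _b are one class to them, and where a whole thing is asked for, a point or a joint stands for the part that bears it (a point fixed in the world has none). Each returns a list of dicts, best first, with "p" (0 to 1); they miss things now and then, are a little off and sometimes report something else, mostly with a low value. They report only what shows in the picture. A call takes as long as a camera call. They do not tell look-alikes from the thing itself.
- ctrl.boxes_of(target, picture): "box" ([centre column, centre row, width, height] in pixels, round what is visible of it).
The state is a dict: "t": time; "q": joint angles; "dq": joint speeds; "effort": joint torques, N m; "tool_pos": TCP position; "tool_rot": TCP orientation; "contact_force": force on the tool from outside, world axes, zero at the start; "wrist_torque": the same for the moment, N m; "opening": finger opening in m.
Only numpy, scipy, OpenCV 4.12 (cv2) and the standard library are available. Lean on these libraries where they do the work, as an engineer would, in place of code of your own. Each camera call takes 0.05 s, during which the arm holds its last target. There are 200 camera calls.

TASK

Change the blow-off nozzle on the bench air outlet: push the coupler's black release collar down so that the short brass nozzle springs loose, and stand that nozzle upright in the free hole of the rack. Then take the blue fan nozzle from the rack, push it fully home in the coupler until it locks with the collar back up, and only when it is locked turn the yellow valve lever fully open. Leave the long lance in its hole and do not disturb the screwdriver, the box of screws or the tape.

Things in the scene. Friction and masses are not known exactly. Their poses are not given: they have to be found in the camera images.
- air_unit: The bench air outlet: grey base plate 110 x 300 x 10 mm fixed to the bench; origin under its middle. Coupler, gauge and valve stand in a row on one pipe along y, 45 mm above the bench: the coupler at y = -100 mm, the valve at y = +45 mm. z up, -x is the front, where the gauge's dial looks. Within 100 mm of the coupler's axis nothing else is higher than 100 mm.
- coupler_mouth (a point): Middle of the mouth of the upright quick coupler, on its rim, 110 mm above the bench, inside the black collar. Axes as air_unit. Bore 25 mm wide, 52 mm deep, with a lead-in cone 33 mm wide and 6 mm deep. Pushing a plug straight in to the bottom takes about 15 N; on the way the collar dips by itself and springs back up as the locks snap into the plug's groove.
- collar_top (a point): Middle of the top face of the black release collar, a flange ring round the mouth, 39 mm inside and 62 mm outside diameter, 6 mm thick, top 114 mm above the bench when up. It may be pressed on both sides of the nozzle at once or on one side. The point moves with the collar; z up.
- collar (a joint): How far the release collar is pushed down, m: 0 up (locks closed) to 0.007 down (locks open). The spring takes about 6 N at first, 13 N fully down. From 0.006 on, a plug is let go and springs up 11 mm in about 0.3 s; when the collar comes up again the plug rises to some 15 mm above its locked height and stands there loose.
- check_valve (a joint): The sprung valve at the bottom of the bore that lifts a plug, m: about 0 under a locked plug, 0.011 fully up. A locked plug rests with its flange underside 2 mm above the rim (it can be pressed down those 2 mm) and cannot be pulled out. A plug that is pushed less far does not lock and rises again.
- valve_axis (a point): Point on the upright turning axis of the valve lever, 90 mm above the bench, level with the middle of the yellow grip. Axes as air_unit.
- valve_grip (a point): Middle of the valve lever's yellow grip, 87 mm from the turning axis, 90 mm above the bench. The grip is 62 mm long (56 to 118 mm from the axis), 21 mm wide, 11 mm thick and level, with free room under and beside it.
- valve (a joint): Turn of the valve lever, rad: 0 shut, the lever across the pipe, pointing to the front (-x of air_unit); 1.57 open against its stop, the lever along the pipe, pointing to +y, away from the coupler (clockwise from above). Starts at 0 to 0.15. It stays where it is left; 3 N at the grip turns it.
- jet_center (a point): The short round brass nozzle, 98 mm tall, 150 g; the point is on its axis 49 mm above its bottom end, z to its outlet. Starts locked in the coupler, reaching 48 mm above the rim. From the bottom: plug 0 to 52 mm, flange 52 to 58, ribbed round grip 26 mm across from 58 to 80, then a cone down to 10 mm across.
- jet_tip (a point): Bottom end of the brass nozzle's plug. All nozzles have this plug: nose 14 mm across, widening over 9 mm to 23 mm; lock groove 13 to 22 mm up; then a 23 mm shank with a red ring (hidden when locked) up to the round stop flange, 36 mm across, underside 52 mm up, 6 mm thick.
- fan_center (a point): The blue fan nozzle, 122 mm tall, 140 g; the point is on its axis 61 mm above its bottom end, z to its outlet. Starts upright in an end hole of the rack. Plug, flange and grip as on the brass nozzle; above them a flat fan head, 52 mm wide along x, 12 mm thick along y, with parallel flats from 98 to 122 mm (from 80 to 98 mm it widens from 22 and thins from 18 mm).
- fan_tip (a point): Bottom end of the fan nozzle's plug, on its axis. In the coupler it goes 52 mm below the rim when bottomed, 50 mm when locked at rest.
- lance_center (a point): The long black-and-steel lance nozzle in the other end hole of the rack, 158 mm tall, half-way up; a 12 mm tube above the same plug, flange and grip. To be left alone.
- rack_hole0 (a point): Middle of an end hole of the nozzle rack, on its top face, 74 mm above the bench. The rack is a bent sheet-metal channel fixed to the bench, top plate 230 mm along x, 70 mm along y, 4 mm thick, with three 27 mm holes in a row along x, 75 mm apart, open below. A nozzle stands with its flange on the plate, its bottom end 22 mm above the bench.
- rack_hole1 (a point): Middle of the rack's middle hole, on the top face, 74 mm above the bench. It starts empty. z up, x along the row of holes.
- rack_hole2 (a point): Middle of the other end hole of the rack, on the top face, 74 mm above the bench.
- screwdriver_center (a point): Middle of a blue-handled screwdriver, 190 mm long, handle 26 mm thick, lying on the bench near the robot. To be left alone.
- screw_box_center (a point): Centre of an open cardboard box of screws, 85 x 120 x 34 mm, on the far side of the bench. To be left alone.
- tape_center (a point): Centre of a yellow roll of tape lying flat, 100 mm across, 24 mm high, on the far side. To be left alone.
Mind the look-alikes: they are no part of the job. Leave any green, orange or purple look-alike of the part that bears jet_center alone.

How it is judged:
By the outcome, as a careful person would: the job done as asked, in the order asked, and still so for the second after the job is handed in, with the robot touching nothing.
It also fails if it takes over 61 s, if anything falls off the work surface, if the arm or the gripper's body presses on something with over 40 N, if the wrist force passes 120 N, or if a joint passes its speed limit or range.

## Working session

There is one attempt and no reset: what is moved stays moved. The work goes in short steps, Python scripts to look and compute and a shell command to move; the robot and the scene stay as the last step left them, time stands still between calls to the robot, and variables do not carry over. Pictures are saved under pics/ and viewed, about 8 in all and at most 12, crops included, and the job is handed in when it is done.

```bash
mkdir -p pics; ls
cat > h.py <<'E'
import numpy as np, cv2
from station import ctrl
def ray(P,u,v):
    K=np.array(P["camera_matrix"]);R=cv2.Rodrigues(np.array(P["rvec"],float))[0];t=np.array(P["tvec"],float).ravel()
    n=cv2.undistortPoints(np.array([[[u,v]]],float),K,np.array(P["dist_coeffs"],float))[0,0]
    return -R.T@t, R.T@np.array([n[0],n[1],1.])
def onz(P,u,v,z):
    c,d=ray(P,u,v); return c+d*(z-c[2])/d[2]
def px(P,X):
    return cv2.projectPoints(np.array(X,float).reshape(-1,1,3),np.array(P["rvec"],float),np.array(P["tvec"],float),np.array(P["camera_matrix"]),np.array(P["dist_coeffs"],float))[0].reshape(-1,2)
E
python3 - <<'E'
from h import *
np.set_printoptions(precision=3,suppress=True)
o=ctrl.get_obs();print(o['t'],o['tool_pos'],o['tool_rot'],o['opening'])
for n in("scene","top"):
    P=ctrl.get_image(n);cv2.imwrite(f"pics/{n}0.png",cv2.resize(P["image"],(800,600),interpolation=cv2.INTER_CUBIC))
    print(n,ray(P,280,210))
    for t in("air_unit","collar","valve_grip","jet_center","fan_center","lance_center","rack_hole0","rack_hole1","screwdriver_center"):
        try: print(t,[(round(b["p"],2),np.round(b["box"],1).tolist()) for b in ctrl.boxes_of(t,P)[:4]])
        except Exception as e: print(t,e)
E
```

```text
pics
0.0 [ 0.189 -0.595  0.192] [-3.103 -0.48   0.   ] 0.08556062591972122
scene (array([ 1.185, -0.194,  0.533]), array([-0.791,  0.214, -0.574]))
air_unit [(0.78, [371.3, 214.9, 147.6, 97.6]), (0.29, [373.4, 313.2, 88.6, 66.7])]
collar [(0.62, [334.5, 204.7, 37.4, 35.4]), (0.25, [384.8, 185.1, 33.9, 37.9])]
valve_grip [(0.95, [386.0, 185.9, 31.4, 39.3])]
jet_center [(0.66, [320.2, 263.3, 18.3, 43.4]), (0.6, [334.4, 186.8, 15.5, 27.7]), (0.6, [410.1, 252.4, 19.8, 45.1]), (0.59, [274.6, 200.5, 15.6, 37.6])]
fan_center [(0.97, [184.3, 194.9, 20.7, 42.3]), (0.35, [334.0, 188.2, 19.0, 27.2])]
lance_center [(0.87, [196.6, 236.1, 22.5, 58.2]), (0.65, [370.8, 214.1, 149.6, 99.1])]
rack_hole0 [(0.58, [197.1, 253.0, 52.7, 112.4]), (0.56, [265.3, 337.6, 64.6, 59.1]), (0.22, [196.9, 237.0, 22.8, 58.7])]
rack_hole1 [(0.58, [197.1, 253.0, 52.7, 112.4]), (0.56, [265.3, 337.6, 64.6, 59.1]), (0.22, [196.9, 237.0, 22.8, 58.7])]
screwdriver_center [(0.89, [296.8, 188.3, 30.6, 45.3])]
top (array([ 0.423, -0.019,  0.855]), array([ 0.214, -0.037, -0.976]))
air_unit []
collar [(0.57, [214.7, 222.9, 33.3, 33.1]), (0.56, [372.6, 240.4, 28.1, 32.9])]
valve_grip [(0.74, [141.9, 271.8, 16.9, 72.5])]
jet_center [(0.8, [154.4, 177.6, 21.4, 20.1]), (0.69, [213.8, 220.7, 17.1, 17.8]), (0.66, [271.6, 275.6, 18.7, 17.7])]
fan_center [(0.6, [372.1, 238.6, 19.4, 29.9])]
lance_center [(0.7, [354.1, 162.3, 21.3, 28.6]), (0.39, [360.0, 212.4, 67.4, 121.9])]
rack_hole0 [(0.57, [360.4, 209.6, 67.9, 125.9]), (0.52, [294.4, 122.2, 46.4, 46.6])]
rack_hole1 [(0.57, [360.4, 209.6, 67.9, 125.9]), (0.52, [294.4, 122.2, 46.4, 46.6])]
screwdriver_center [(0.55, [241.6, 337.2, 23.9, 102.8]), (0.43, [213.7, 220.9, 39.0, 37.3])]
```

View pics/scene0.png

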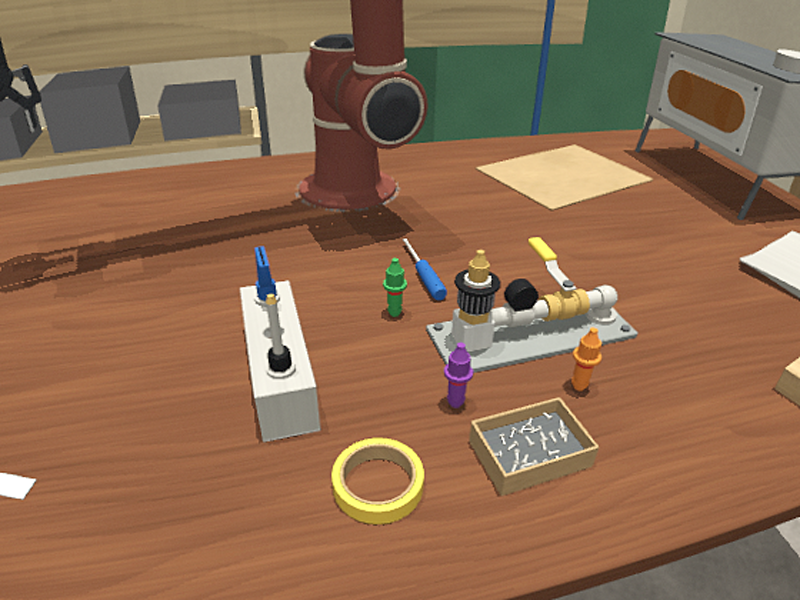

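View pics/top0.png

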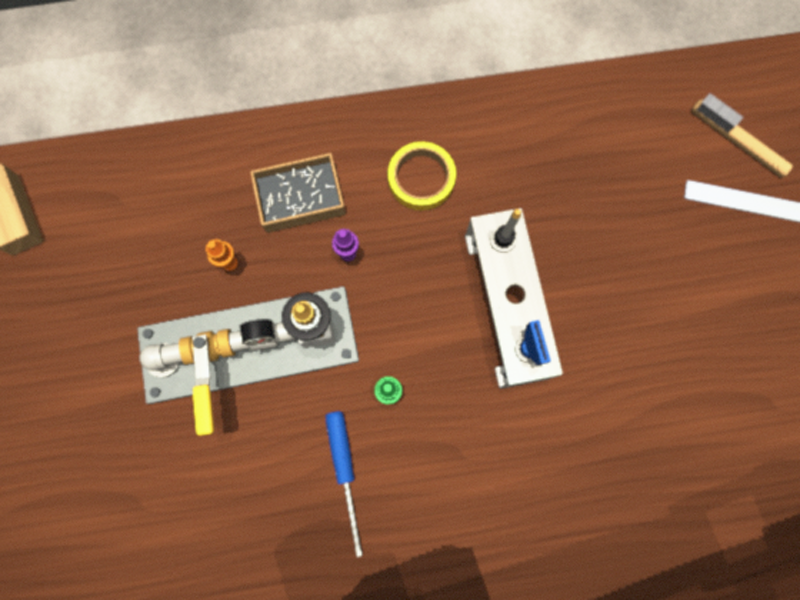

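The scene view shows the coupler with its brass nozzle at (478,290), the rack on the left with the fan at (263,275) and the lance at (278,350), and the lever at (545,250). In the top view the collar is at (305,316), the free hole at (515,294), the fan at (535,343), the lance at (505,235) and the grip at (203,410). I'll fit both models and overlay them.

```bash
cat > fit.py <<'E'
from h import *
from scipy.optimize import least_squares
np.set_printoptions(precision=4,suppress=True)
P=ctrl.get_image("top");S=ctrl.get_image("scene");k=.7
def T(p,X): c,s=np.cos(p[2]),np.sin(p[2]);X=np.array(X,float);return np.c_[p[0]+c*X[:,0]-s*X[:,1],p[1]+s*X[:,0]+c*X[:,1],X[:,2]]
# air unit: plate corners (top view), collar box centres in both
A=[[.055,.15,.01],[.055,-.15,.01],[-.055,-.15,.01],[-.055,.15,.01],[0,-.1,.112]]
Ap=k*np.array([[139,327],[344,288],[357,360],[146,402],[305.5,316]])
As=k*np.array([[636,332],[466,367],[427,331]]);AsX=[[.055,.15,.01],[.055,-.15,.01],[-.055,-.15,.01]]
ra=least_squares(lambda p:np.r_[(px(P,T(p,A))-Ap).ravel(),(px(S,T(p,AsX))-As).ravel()],[.5,.1,0]);print("air",ra.x);print(ra.fun.reshape(-1,2))
R=[[0,0,.074],[.115,.035,.074],[.115,-.035,.074],[-.115,-.035,.074]]
Rp=k*np.array([[515,294],[472,216],[519,210],[562,374]])
RsX=[[-.115,.035,.074],[-.115,-.035,.074],[.115,-.035,.074],[.115,.035,.074]];Rs=k*np.array([[290,281],[240,287],[258,397-1],[318,385]])
rr=least_squares(lambda p:np.r_[(px(P,T(p,R))-Rp).ravel(),(px(S,T(p,RsX))-Rs).ravel()],[.5,-.2,0]);print("rack",rr.x);print(rr.fun.reshape(-1,2))
a,r=ra.x,rr.x
print("coupler",T(a,[[0,-.1,.11]]),"valve",T(a,[[0,.045,.09]]),"holes",T(r,[[-.075,0,.074],[0,0,.074],[.075,0,.074]]))
th=np.linspace(0,2*np.pi,60)
def circ(c,rad,z): return [[c[0]+rad*np.cos(t),c[1]+rad*np.sin(t),z] for t in th]
def draw(Q,box,f,name):
    x0,y0,x1,y1=box;im=cv2.resize(Q["image"][y0:y1,x0:x1],None,fx=f,fy=f,interpolation=cv2.INTER_CUBIC)
    def pl(X,c): cv2.polylines(im,[np.round(((px(Q,X)+.5-[x0,y0])*f-.5)*4).astype(int)],True,c,1,cv2.LINE_AA,2)
    pl(T(a,[[.055,.15,.01],[.055,-.15,.01],[-.055,-.15,.01],[-.055,.15,.01]]),(0,0,255))
    pl(T(a,circ([0,-.1],.031,.114)),(0,255,255));pl(T(a,circ([0,-.1],.005,.158)),(0,255,0))
    pl(T(r,[[.115,.035,.074],[.115,-.035,.074],[-.115,-.035,.074],[-.115,.035,.074]]),(0,0,255))
    pl(T(r,circ([0,0],.0135,.074)),(0,255,255))
    for s in(-1,1): pl(T(r,circ([.075*s,0],.018,.08)),(0,255,0))
    pl(T(r,[[-.075+i*.026,j*.006,.144] for i,j in((1,1),(1,-1),(-1,-1),(-1,1))]),(255,0,255))
    return im
if __name__=="__main__":
    i1=draw(P,(195,140,400,275),3.9,"");cv2.imwrite("pics/ovt.png",i1)
    cv2.imwrite("pics/ovs.png",draw(S,(160,165,400,315),3.33,""))
E
python3 fit.py
```

```text
air [0.5803 0.1755 0.0595]
[[-3.3166  0.4574]
 [-1.799  -2.5685]
 [-0.3233 -0.8144]
 [-1.2847  1.5446]
 [-1.5481 -1.0834]
 [ 1.3127 -0.9062]
 [-8.4734  3.4614]
 [-0.8801 -4.6712]]
rack [ 0.5799 -0.1976  0.0412]
[[-1.1721 -0.1718]
 [-2.3399  1.1891]
 [-0.1225 -1.2024]
 [-1.1019  0.0179]
 [-1.2714 -1.1477]
 [-0.2662 -0.1524]
 [-1.9252  0.2214]
 [-0.9314 -0.2241]]
coupler [[0.5862 0.0757 0.11  ]] valve [[0.5776 0.2205 0.09  ]] holes [[ 0.505  -0.2007  0.074 ]
 [ 0.5799 -0.1976  0.074 ]
 [ 0.6549 -0.1945  0.074 ]]
```

View pics/ovt.png

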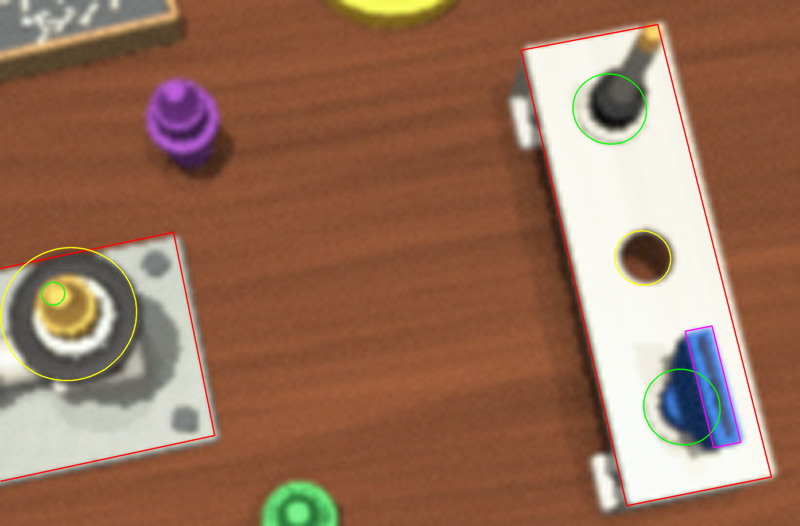

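View pics/ovs.png

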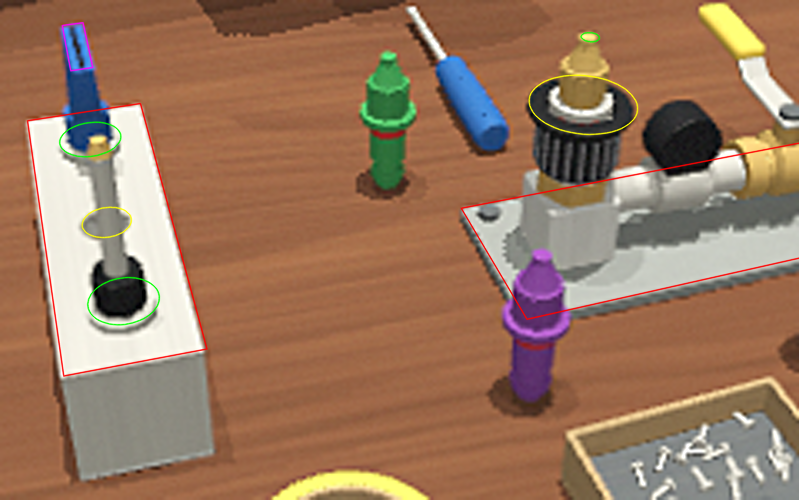

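The fits agree to about 1–2 mm. The coupler is at (0.586, 0.076), the holes are at (0.505,-0.201), (0.580,-0.198) and (0.655,-0.1945), and the valve axis is at (0.578,0.22). The fan's flats lie along the rack, so one tool yaw of about 3° serves the whole job.

```bash
cat > d.py <<'E'
import sys
from h import *
from scipy.spatial.transform import Rotation as Ro
np.set_printoptions(precision=4,suppress=True)
def st():
    o=ctrl.get_obs();R=Ro.from_rotvec(o["tool_rot"]);M=R.as_matrix()
    print("t",round(o["t"],2),"pos",o["tool_pos"],"yaw",round(np.degrees(np.arctan2(M[1,0],M[0,0])),2),"zax",M[:,2],"F",np.round(o["contact_force"],1),"open",round(o["opening"],4));return o,M
if __name__=="__main__":
    o,M=st()
    for a in sys.argv[1:]:
        g=np.array(eval(a));print(a,"tool delta",M.T@(g-o["tool_pos"]))
E
python3 -m jog '[1,0,0,-0.035,0,0,7.1, 1,0,0,-0.035,0,0,7.1, 1,0.0332,-0.05,0,0,0,0, 1,0.0332,-0.05,0,0,0,0, 1,0.0332,-0.05,0,0,0,0, 1,0.0332,-0.05,0,0,0,0, 1,0.0332,-0.05,0,0,0,0, 1,0.0332,-0.05,0,0,0,0, 1,0.0332,-0.05,0,0,0,0, 1,0.0332,-0.05,0,0,0,0]' 60
python3 -m jog '[0.7,0.0332,-0.05,0,0,0,0, 0.55,0.0332,-0.05,0,0,0,0, 0.52,0.0332,-0.05,0,0,0,0, 0.52,0.0332,-0.05,0,0,0,0, 0.52,0.0332,-0.05,0,0,0,0, 0.52,0,0,0,0,0,0, 0.52,0,0,0,0,0,0]'
python3 d.py "[.5862,.0757,.15]"
```

```text
t: 2.35
tool_pos: [0.431, -0.1791, 0.264]
tool_rot: [3.14, 0.092, 0.002]
contact_force: [0.5, -0.2, 1.0]
opening: 0.0852
t: 3.22
tool_pos: [0.5811, 0.0784, 0.2634]
tool_rot: [3.14, 0.093, -0.001]
contact_force: [-0.2, -0.5, -0.3]
opening: 0.0441
t 3.23 pos [0.5811 0.0784 0.2634] yaw 3.4 zax [-0.0006 -0.0005 -1.    ] F [-0.2 -0.5 -0.3] open 0.0441
[.5862,.0757,.15] tool delta [0.005  0.003  0.1134]
```

```bash
python3 -m jog '[0.52,0.005,0.003,0.02,0,0,0, 0.52,0,0,0.03,0,0,0, 0.52,0,0,0.03,0,0,0, 0.52,0,0,0.033,0,0,0, 0.52,0,0,0,0,0,0]'
python3 - <<'E'
from h import *
a=[]
for n,(x0,y0,x1,y1) in(("scene",(280,130,380,250)),("top",(165,165,265,285))):
    P=ctrl.get_image(n);a.append(cv2.resize(P["image"][y0:y1,x0:x1],(400,480),interpolation=cv2.INTER_CUBIC))
cv2.imwrite("pics/c1.png",np.hstack(a))
E
python3 d.py
```

```text
t: 3.85
tool_pos: [0.5833, 0.0744, 0.1459]
tool_rot: [-3.14, -0.089, 0.013]
contact_force: [-1.0, 0.2, -0.2]
opening: 0.0444
t 3.95 pos [0.5863 0.0749 0.1506] yaw 3.3 zax [-0.0002 -0.0001 -1.    ] F [-0.6 -0.4  1. ] open 0.0443
```

View pics/c1.png

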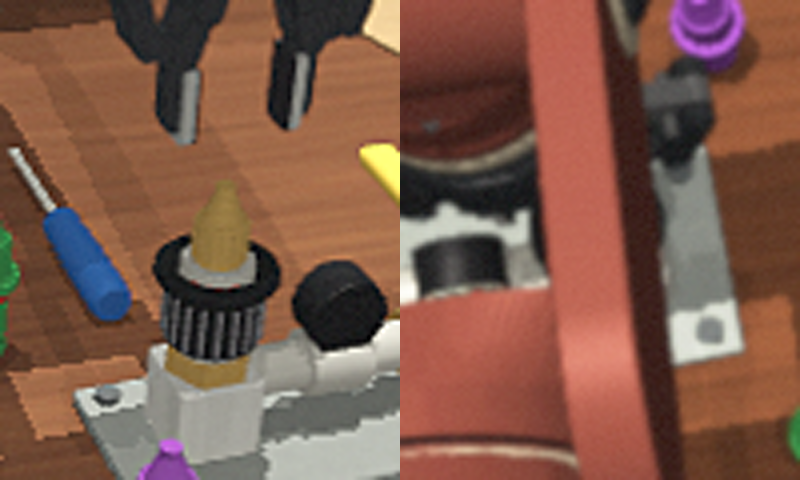

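The scene crop shows the fingers on either side of the nozzle's axis, with tips at (185,138) and (290,125), but looking higher than I expected. I'll check that by projection.

```bash
python3 - <<'E'
from h import *
P=ctrl.get_image("scene")
cv2.imwrite("pics/c2.png",cv2.resize(P["image"][130:250,280:380],(500,600),interpolation=cv2.INTER_CUBIC))
f=lambda X:((px(P,X)-[280,130])*4).round().tolist()
print("tips",f([[.585,.098,.156],[.587,.052,.156],[.585,.098,.196]]),"noz",f([[.5862,.0757,.158],[.5862,.0757,.114]]))
E
python3 d.py
```

```text
tips [[270.0, 180.0], [179.0, 193.0], [280.0, 103.0]] noz [[227.0, 183.0], [219.0, 263.0]]
t 4.0 pos [0.5872 0.0751 0.1519] yaw 3.32 zax [ 0.002  -0.0001 -1.    ] F [1.3 0.9 0.3] open 0.0443
```

View pics/c2.png

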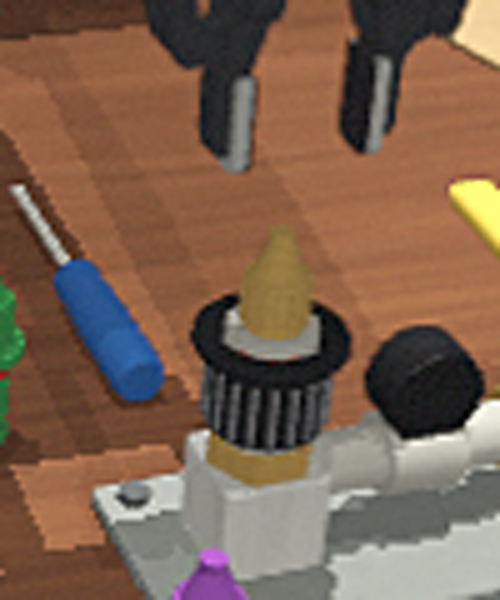

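Run:
```python
from h import *
S=ctrl.get_image("scene");P=ctrl.get_image("top")
im=P["image"];x0,y0=190,150
f=5
v=cv2.resize(im[y0:y0+110,x0:x0+110],None,fx=f,fy=f,interpolation=cv2.INTER_CUBIC)
for z,c in((.156,(0,255,0)),(.186,(0,0,255))):
  for X in([.587,.046,z],[.587,.032,z],[.598,.046,z],[.576,.046,z]):
    p=(px(P,[X])[0]-[x0,y0]+.5)*f; cv2.circle(v,tuple(p.astype(int)),3,c,-1)
s=cv2.resize(S["image"][130:230,290:340],None,fx=f,fy=f,interpolation=cv2.INTER_CUBIC)
for z,c in((.156,(0,255,0)),(.186,(0,0,255))):
  for X in([.587,.046,z],[.587,.032,z],[.598,.046,z],[.576,.046,z]):
    p=(px(S,[X])[0]-[290,130]+.5)*f; cv2.circle(s,tuple(p.astype(int)),3,c,-1)
o=np.zeros((550,800,3),np.uint8);o[:550,:550]=v;o[:500,550:800]=s;cv2.imwrite("pics/c3.png",o)
print(ctrl.get_obs()["q"])
```

```text
[2.20353012e-03 1.86461129e-03 1.73371865e+00 2.42259827e-05
 1.40255698e+00 1.51453496e+00]
```

View pics/c3.png

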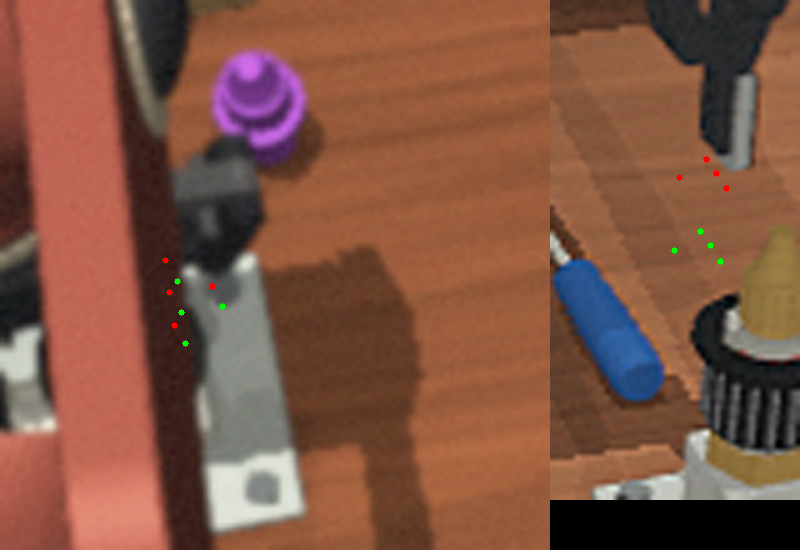

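The projected tip disagrees with the picture by about 30 mm in height. Before relying on either, I'll check whether the pose or the picture is stale, using numbers only.

```bash
cat > dk.py <<'E'
from h import *
S=ctrl.get_image("scene");g=cv2.cvtColor(S["image"],cv2.COLOR_BGR2GRAY)[130:240,290:370]
m=(g<60)
print("shot",S.get("shot"),"dark rows per column (lowest dark above row 180):")
for c in range(20,75,3):
    r=np.where(m[:52,c])[0]; print(290+c, 130+r.max() if len(r) else None,end="; ")
print()
E
python3 dk.py; python3 -m jog '[0.52,0,0,0,0,0,0, 0.52,0,0,0,0,0,0, 0.52,0,0,0,0,0,0, 0.52,0,0,0,0,0,0]'; python3 dk.py; python3 d.py; python3 -m jog '[0.52,0,0,0.01,0,0,0, 0.52,0,0,0.01,0,0,0, 0.52,0,0,0,0,0,0, 0.52,0,0,0,0,0,0]'; python3 dk.py; python3 d.py
```

```text
shot 10 dark rows per column (lowest dark above row 180):
310 134; 313 138; 316 140; 319 141; 322 158; 325 160; 328 143; 331 140; 334 133; 337 None; 340 None; 343 None; 346 None; 349 156; 352 159; 355 145; 358 154; 361 139; 364 136; 
t: 4.65
tool_pos: [0.5865, 0.0758, 0.1506]
tool_rot: [-3.14, -0.093, 0.0]
contact_force: [0.1, 0.2, -0.2]
opening: 0.044
shot 11 dark rows per column (lowest dark above row 180):
310 135; 313 139; 316 141; 319 142; 322 159; 325 160; 328 144; 331 141; 334 134; 337 130; 340 None; 343 None; 346 None; 349 157; 352 160; 355 145; 358 155; 361 140; 364 137; 
t 4.7 pos [0.5864 0.0758 0.1505] yaw 3.38 zax [-0.0001 -0.     -1.    ] F [-0.7  0.5  0.1] open 0.0447
t: 5.2
tool_pos: [0.5864, 0.0758, 0.1304]
tool_rot: [-3.14, -0.093, 0.0]
contact_force: [-0.0, 0.3, -0.7]
opening: 0.0443
shot 12 dark rows per column (lowest dark above row 180):
310 147; 313 150; 316 153; 319 165; 322 170; 325 167; 328 155; 331 149; 334 144; 337 138; 340 136; 343 135; 346 135; 349 168; 352 167; 355 150; 358 158; 361 148; 364 146; 
t 5.25 pos [0.5866 0.0758 0.1308] yaw 3.38 zax [ 0.0003  0.     -1.    ] F [0.3 0.3 0.2] open 0.0444
```

```bash
python3 -m jog '[0.52,0,0,0.008,0,0,0, 0.52,0,0,0.006,0,0,0, 0.52,0,0,0,0,0,0]'; python3 -m jog '[0.52,0,0,0.003,0,0,0, 0.52,0,0,0.003,0,0,0, 0.52,0,0,0,0,0,0, 0.52,0,0,0,0,0,0]'
python3 - <<'E'
from h import *
P=ctrl.get_image("scene")
cv2.imwrite("pics/c4.png",cv2.resize(P["image"][150:230,285:385],(750,600),interpolation=cv2.INTER_CUBIC))
E
python3 d.py
```

```text
t: 5.62
tool_pos: [0.5858, 0.0758, 0.1155]
tool_rot: [-3.14, -0.093, 0.003]
contact_force: [-0.1, 0.9, -0.9]
opening: 0.0446
t: 6.12
tool_pos: [0.5866, 0.0758, 0.1107]
tool_rot: [-3.14, -0.093, -0.0]
contact_force: [-0.3, -0.0, 0.2]
opening: 0.0443
t 6.17 pos [0.5866 0.0758 0.1108] yaw 3.38 zax [ 0.0003 -0.     -1.    ] F [ 1.1 -1.   1. ] open 0.0445
```

View pics/c4.png

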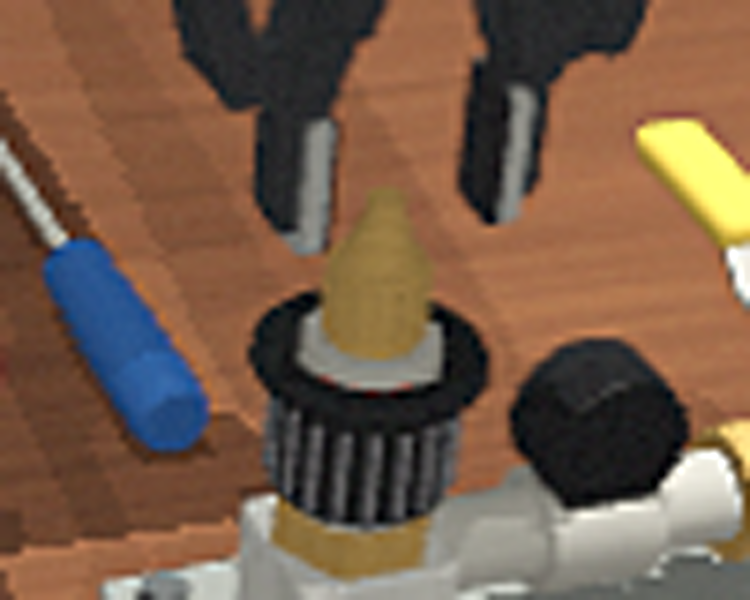

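The tips at (310,245) and (495,215) in the crop are still about 35 mm above the collar, although the TCP reads 111 mm and there is no contact. I'll descend in small steps on force and let contact decide.

```bash
python3 - <<'E'
from h import *
P=ctrl.get_image("scene");print(px(P,[[0,0,0],[.1,0,0],[0,-.1,0],[0,.1,0]])/.7)
E
for i in 1 2; do python3 -m jog '[0.52,0,0,0.002,0,0,0, 0.52,0,0,0.002,0,0,0, 0.52,0,0,0,0,0,0]'; done; python3 dk.py
```

```text
[[346.63699808 187.32801947]
 [355.17112239 206.50334201]
 [301.72483162 191.85478564]
 [390.28252926 183.09884672]]
t: 6.6
tool_pos: [0.5862, 0.0758, 0.1063]
tool_rot: [-3.14, -0.093, 0.001]
contact_force: [-0.1, 0.0, -0.3]
opening: 0.0441
t: 6.98
tool_pos: [0.5863, 0.0758, 0.1023]
tool_rot: [-3.14, -0.093, 0.001]
contact_force: [0.7, 0.1, 0.3]
opening: 0.0445
shot 15 dark rows per column (lowest dark above row 180):
310 162; 313 165; 316 168; 319 181; 322 181; 325 170; 328 168; 331 160; 334 157; 337 152; 340 151; 343 150; 346 179; 349 181; 352 167; 355 177; 358 164; 361 161; 364 160;
```

```bash
for i in 1 2; do python3 -m jog '[0.52,0,0,0.002,0,0,0, 0.52,0,0,0.002,0,0,0, 0.52,0,0,0.002,0,0,0, 0.52,0,0,0.002,0,0,0, 0.52,0,0,0,0,0,0]'|tr '\n' ' ';echo; done
```

```text
t: 7.65 tool_pos: [0.5863, 0.0758, 0.0943] tool_rot: [-3.14, -0.093, 0.001] contact_force: [-0.2, -0.6, -0.8] opening: 0.0442 
t: 8.28 tool_pos: [0.5863, 0.0758, 0.0863] tool_rot: [3.14, 0.093, -0.001] contact_force: [-0.8, 0.4, -0.1] opening: 0.0441
```

Run:
```python
from h import *
P=ctrl.get_image("scene")
cv2.imwrite("pics/c5.png",cv2.resize(P["image"][130:230,275:400],(750,600),interpolation=cv2.INTER_CUBIC))
```

```text
(no output)
```

View pics/c5.png

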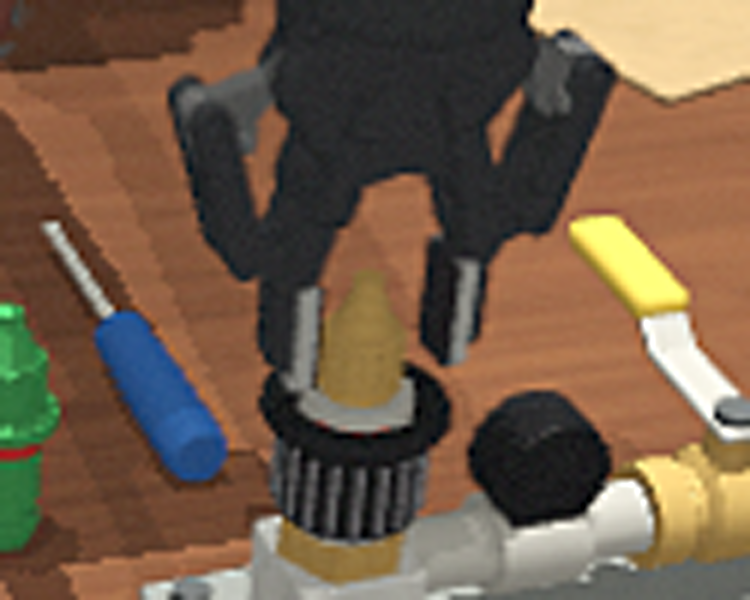

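The left finger is close to the nozzle (pad edge 322, nozzle edge 325), and the tips are about 13 mm above the collar. The gripper looks 3–5 mm too far to +y. The nozzle is locked, so I'll close gently to feel where its axis is.

```bash
python3 -m jog '[0.46,0,0,0,0,0,0, 0.46,0,0,0,0,0,0]' 20|tail -2;  python3 -m jog '[0.42,0,0,0,0,0,0, 0.42,0,0,0,0,0,0]'|tail -2;  python3 -m jog '[0.38,0,0,0,0,0,0, 0.38,0,0,0,0,0,0]'|tail -2; python3 -m jog '[0.35,0,0,0,0,0,0, 0.35,0,0,0,0,0,0]'|tail -3
```

```text
contact_force: [-0.5, -0.0, 0.8]
opening: 0.0393
contact_force: [0.3, -0.3, -0.9]
opening: 0.0356
contact_force: [-0.1, -0.3, 0.1]
opening: 0.0322
tool_rot: [-3.14, -0.093, 0.0]
contact_force: [0.3, -0.5, 0.2]
opening: 0.0298
```

No contact down to 29.8 mm on a 26 mm grip, so the gripper is within 2 mm of the axis in y. I'll reopen and go down on force.

```bash
python3 -m jog '[0.52,0,0,0,0,0,0, 0.52,0,0,0,0,0,0, 0.52,0,0,0.002,0,0,0, 0.52,0,0,0.002,0,0,0, 0.52,0,0,0.002,0,0,0, 0.52,0,0,0,0,0,0]'; python3 -m jog '[0.52,0,0,0.002,0,0,0, 0.52,0,0,0.002,0,0,0, 0.52,0,0,0,0,0,0]'
```

```text
t: 10.07
tool_pos: [0.5862, 0.0758, 0.0803]
tool_rot: [-3.14, -0.093, 0.001]
contact_force: [-0.2, -0.9, 0.3]
opening: 0.0443
t: 10.45
tool_pos: [0.5863, 0.0758, 0.0763]
tool_rot: [-3.14, -0.093, 0.001]
contact_force: [-0.1, 0.5, 0.8]
opening: 0.0446
```

```bash
python3 dk.py
python3 - <<'E'
from h import *
S=ctrl.get_image("scene")
for t in("collar","jet_center"): print(t,[(round(b["p"],2),np.round(b["box"],1).tolist()) for b in ctrl.boxes_of(t,S)[:4]])
E
```

```text
shot 17 dark rows per column (lowest dark above row 180):
310 176; 313 179; 316 181; 319 181; 322 181; 325 181; 328 178; 331 172; 334 167; 337 164; 340 163; 343 163; 346 181; 349 181; 352 177; 355 180; 358 174; 361 173; 364 173; 
collar [(0.67, [334.6, 206.3, 36.1, 31.2]), (0.37, [372.5, 212.8, 141.3, 88.7]), (0.21, [193.6, 252.8, 59.2, 110.2])]
jet_center [(0.76, [409.0, 252.3, 23.4, 44.7]), (0.76, [275.5, 200.8, 12.7, 36.1]), (0.67, [321.5, 263.4, 19.7, 46.5]), (0.61, [333.8, 188.2, 15.2, 28.9])]
```

```bash
for i in 1 2 3; do python3 -m jog '[0.52,0,0,0.002,0,0,0, 0.52,0,0,0,0,0,0]'|grep -v rot|tr '\n' ' ';echo; done; python3 dk.py
```

```text
t: 10.9 tool_pos: [0.5863, 0.0758, 0.0744] contact_force: [-0.4, -0.4, -0.7] opening: 0.0444 
t: 11.15 tool_pos: [0.5865, 0.0758, 0.0736] contact_force: [-3.0, -0.8, 5.0] opening: 0.0448 
t: 11.4 tool_pos: [0.5865, 0.0758, 0.0721] contact_force: [-4.0, -0.6, 8.1] opening: 0.044 
shot 19 dark rows per column (lowest dark above row 180):
310 177; 313 181; 316 181; 319 181; 322 181; 325 181; 328 180; 331 174; 334 168; 337 167; 340 165; 343 165; 346 181; 349 181; 352 179; 355 181; 358 176; 361 175; 364 175;
```

Contact is at TCP z ≈ 0.074, as the picture predicted, so the real tips are about 40 mm above the reported TCP at this opening. From here I'll use that measured offset. Pushing the collar down.

```bash
for i in 1 2 3; do python3 -m jog '[0.52,0,0,0.002,0,0,0, 0.52,0,0,0,0,0,0]'|grep -v rot|tr '\n' ' ';echo; done; python3 -m jog '[0.52,0,0,0,0,0,0, 0.52,0,0,0,0,0,0]'|grep -v rot|tr '\n' ' '
python3 - <<'E'
from h import *
S=ctrl.get_image("scene")
for t in("collar","jet_center"): print(t,[(round(b["p"],2),np.round(b["box"],1).tolist()) for b in ctrl.boxes_of(t,S)[:4]])
E
```

```text
t: 11.7 tool_pos: [0.5865, 0.0758, 0.0703] contact_force: [-4.3, -0.5, 8.8] opening: 0.0441 
t: 11.95 tool_pos: [0.5865, 0.0758, 0.0687] contact_force: [-5.6, 0.1, 10.7] opening: 0.0447 
t: 12.2 tool_pos: [0.5865, 0.0758, 0.0672] contact_force: [-7.7, -0.1, 12.8] opening: 0.0442 
t: 12.45 tool_pos: [0.5865, 0.0758, 0.0672] contact_force: [-7.5, -1.0, 12.8] opening: 0.0446 collar [(0.83, [334.2, 210.0, 35.2, 30.6])]
jet_center [(0.92, [410.1, 251.8, 22.7, 44.4]), (0.89, [337.0, 185.1, 17.3, 35.8]), (0.75, [274.5, 201.7, 12.7, 36.0])]
```

The jet box has grown from 29 to 36 px, so the nozzle sprang up. I'll lift above its flange and close on the grip.

```bash
python3 -m jog '[0.52,0,0,-0.003,0,0,0, 0.52,0,0,-0.004,0,0,0, 0.52,0,0,-0.006,0,0,0, 0.52,0,0,-0.01,0,0,0, 0.52,0,0,-0.0105,0,0,0, 0.52,0,0,0,0,0,0]'|grep -v rot|tr '\n' ' '; python3 -m jog '[0.4,0,0,0,0,0,0, 0.3,0,0,0,0,0,0, 0.2,0,0,0,0,0,0, 0.2,0,0,0,0,0,0, 0.2,0,0,0,0,0,0]' 50 |grep -v rot|tr '\n' ' '
python3 - <<'E'
from h import *
S=ctrl.get_image("scene")
for t in("collar","jet_center"): print(t,[(round(b["p"],2),np.round(b["box"],1).tolist()) for b in ctrl.boxes_of(t,S)[:4]])
E
```

```text
t: 13.35 tool_pos: [0.5875, 0.0758, 0.0997] contact_force: [-0.3, 0.4, -0.2] opening: 0.0446 t: 13.98 tool_pos: [0.5862, 0.0757, 0.0978] contact_force: [-0.6, -1.0, -0.8] opening: 0.0232 collar [(0.84, [335.2, 206.6, 35.4, 32.1])]
jet_center [(0.83, [409.8, 253.7, 23.9, 44.0]), (0.72, [272.9, 199.1, 13.3, 35.8]), (0.57, [320.7, 263.7, 20.0, 46.8]), (0.54, [335.1, 184.0, 17.3, 32.6])]
```

```bash
python3 -m jog '[0.2,0,0,0,0,0,0, 0.2,0,0,0,0,0,0]' |grep -v rot|tr '\n' ' '
python3 - <<'E'
from h import *
a=[]
for n,(x0,y0,x1,y1) in(("scene",(285,135,385,235)),("top",(165,165,265,265))):
    P=ctrl.get_image(n);a.append(cv2.resize(P["image"][y0:y1,x0:x1],(400,400) if n=="top" else (400,400),interpolation=cv2.INTER_CUBIC))
cv2.imwrite("pics/c6.png",cv2.resize(a[0],(600,600),interpolation=cv2.INTER_CUBIC))
E
```

```text
t: 14.38 tool_pos: [0.5863, 0.0757, 0.098] contact_force: [0.1, -1.6, -1.2] opening: 0.0234
```

View pics/c6.png

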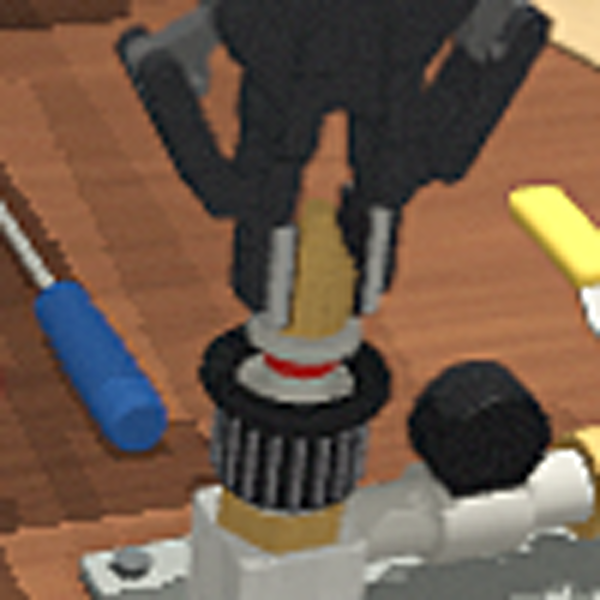

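The pads are on the brass grip, just above the flange, and the red ring is showing, so the nozzle is loose. Now I'll lift it and check that it comes along.

```bash
python3 -m jog '[0.2,0,0,-0.01,0,0,0, 0.2,0,0,-0.02,0,0,0, 0.2,0,0,-0.03,0,0,0, 0.2,0,0,-0.03,0,0,0, 0.2,0,0,0,0,0,0]' 60|grep -v rot|tr '\n' ' '
python3 - <<'E'
from h import *
S=ctrl.get_image("scene")
for t in("collar","jet_center"): print(t,[(round(b["p"],2),np.round(b["box"],1).tolist()) for b in ctrl.boxes_of(t,S)[:5]])
E
python3 d.py "[.579,-.197,.188]"
```

```text
t: 15.1 tool_pos: [0.5891, 0.076, 0.1934] contact_force: [0.4, 0.7, -1.1] opening: 0.0229 collar [(0.88, [333.6, 204.9, 35.8, 37.2])]
jet_center [(0.87, [337.6, 146.7, 13.1, 54.0]), (0.83, [409.4, 252.1, 22.1, 46.5]), (0.76, [276.1, 200.4, 14.0, 40.4]), (0.64, [320.2, 262.5, 23.0, 43.3]), (0.62, [188.2, 194.9, 16.8, 43.1])]
t 15.25 pos [0.5858 0.0759 0.1871] yaw 3.38 zax [-0.0014  0.0001 -1.    ] F [-0.2  0.3 -1.8] open 0.0228
[.579,-.197,.188] tool delta [-0.0229  0.272  -0.0009]
```

```bash
python3 -m jog '[0.2,-0.002,0.02,0,0,0,0, 0.2,-0.004,0.05,0,0,0,0, 0.2,-0.0045,0.055,0,0,0,0, 0.2,-0.0045,0.055,0,0,0,0, 0.2,-0.004,0.05,0,0,0,0, 0.2,-0.003,0.03,0,0,0,0, 0.2,-0.001,0.012,0,0,0,0, 0.2,0,0,0,0,0,0, 0.2,0,0,0.03,0,0,0, 0.2,0,0,0,0,0,0]'|grep -v rot|tr '\n' ' '
python3 - <<'E'
from h import *
S=ctrl.get_image("scene");P=ctrl.get_image("top")
x=cv2.resize(S["image"][140:250,165:255],(490,600),interpolation=cv2.INTER_CUBIC)
y=cv2.resize(P["image"][150:260,310:366],(306,600),interpolation=cv2.INTER_CUBIC)
# axis of hole: draw line from hole up through expected plug axis
for im,Q,o,f in((x,S,(165,140),490/90),(y,P,(310,150),306/56)):
    q=(px(Q,[[.5799,-.1976,.074],[.5799,-.1976,.23]])+.5-o)*f
    cv2.line(im,tuple(q[0].astype(int)),tuple(q[1].astype(int)),(0,255,255),1)
cv2.imwrite("pics/c7.png",np.hstack([x,y]))
for t in("jet_center",): print(t,[(round(b["p"],2),np.round(b["box"],1).tolist()) for b in ctrl.boxes_of(t,S)[:5]])
E
python3 d.py "[.579,-.197,.045]"
```

```text
t: 16.5 tool_pos: [0.5777, -0.1948, 0.1548] contact_force: [-0.0, 0.2, -2.3] opening: 0.0229 jet_center [(0.94, [185.6, 180.0, 19.6, 52.2]), (0.92, [409.8, 252.3, 21.9, 43.0]), (0.68, [322.8, 262.9, 20.9, 44.3]), (0.59, [274.3, 201.5, 15.2, 38.0]), (0.44, [370.8, 211.1, 146.5, 96.1])]
t 16.65 pos [ 0.5801 -0.1964  0.1591] yaw 3.45 zax [ 0.001  -0.0003 -1.    ] F [-0.3 -0.1 -0.7] open 0.0225
[.579,-.197,.045] tool delta [-0.0012  0.0005  0.1141]
```

View pics/c7.png

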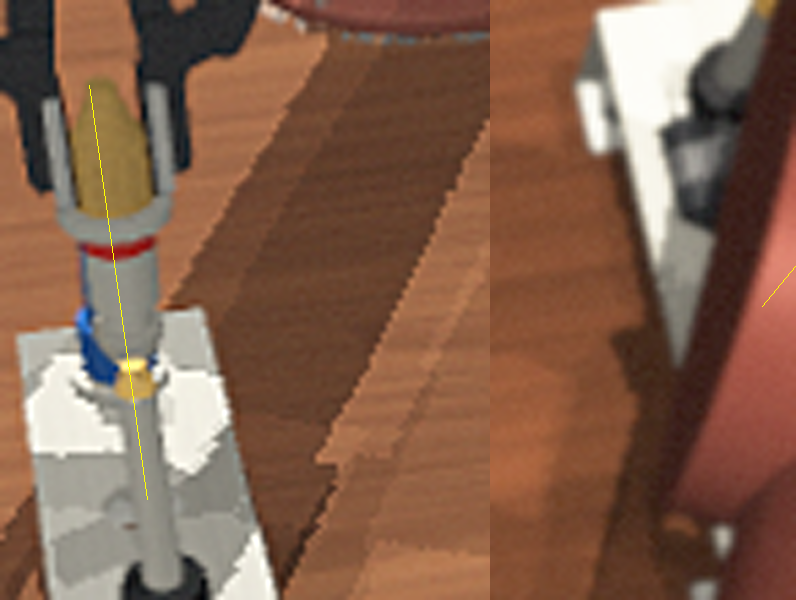

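The nozzle hangs nearly upright over the free hole, about 1 px (1.5–2 mm) to +y of the yellow axis. I'll correct that and lower it.

```bash
python3 -m jog '[0.2,0,0.002,0.02,0,0,0, 0.2,0,0,0.02,0,0,0, 0.2,0,0,0.015,0,0,0, 0.2,0,0,0.01,0,0,0, 0.2,0,0,0.008,0,0,0, 0.2,0,0,0,0,0,0]'|grep -v rot|tr '\n' ' ';  python3 -m jog '[0.2,0,0,0.006,0,0,0, 0.2,0,0,0.006,0,0,0, 0.2,0,0,0.006,0,0,0, 0.2,0,0,0,0,0,0]'|grep -v rot|tr '\n' ' '
```

```text
t: 17.4 tool_pos: [0.5795, -0.1988, 0.0845] contact_force: [-0.3, 0.2, -2.2] opening: 0.0226 t: 17.9 tool_pos: [0.5794, -0.1988, 0.0664] contact_force: [0.2, 0.7, -2.9] opening: 0.0226
```

No contact, so it's going into the hole. I'll lower it to the seat.

```bash
python3 -m jog '[0.2,0,0,0.006,0,0,0, 0.2,0,0,0.006,0,0,0, 0.2,0,0,0.004,0,0,0, 0.2,0,0,0,0,0,0]'|grep -v rot|tr '\n' ' ';  python3 -m jog '[0.2,0,0,0.002,0,0,0, 0.2,0,0,0.002,0,0,0, 0.2,0,0,0,0,0,0]'|grep -v rot|tr '\n' ' '
```

```text
t: 18.4 tool_pos: [0.5795, -0.199, 0.0505] contact_force: [1.7, 0.1, -2.6] opening: 0.0227 t: 18.77 tool_pos: [0.5796, -0.1991, 0.047] contact_force: [1.1, 0.4, -1.4] opening: 0.0228
```

```bash
python3 -m jog '[0.2,0,0,0.002,0,0,0, 0.2,0,0,0,0,0,0]'|grep -v rot|tr '\n' ' ';python3 -m jog '[0.2,0,0,0.002,0,0,0, 0.2,0,0,0,0,0,0]'|grep -v rot|tr '\n' ' '
```

```text
t: 19.02 tool_pos: [0.5799, -0.1992, 0.0461] contact_force: [-1.7, 1.3, 4.5] opening: 0.0226 t: 19.27 tool_pos: [0.58, -0.1993, 0.046] contact_force: [-6.1, 2.4, 11.8] opening: 0.0231
```

It's seated. I'll release, rise, move over the fan, and check the rack.

```bash
python3 -m jog '[0.35,0,0,-0.002,0,0,0, 0.55,0,0,0,0,0,0, 0.55,0,0,0,0,0,0, 0.55,0,0,-0.01,0,0,0, 0.55,0,0,-0.03,0,0,0, 0.55,0,0,-0.05,0,0,0, 0.55,0,0,-0.03,0,0,0, 0.55,0,0,0,0,0,0]'|grep -v rot|tr '\n' ' '
python3 - <<'E'
from h import *
S=ctrl.get_image("scene")
for t in("jet_center","fan_center","lance_center"): print(t,[(round(b["p"],2),np.round(b["box"],1).tolist()) for b in ctrl.boxes_of(t,S)[:5]])
print("expected brass axis",px(S,[[.5799,-.1976,.074],[.5799,-.1976,.12]]).round(1).tolist())
x=cv2.resize(S["image"][140:260,150:250],(500,600),interpolation=cv2.INTER_CUBIC);cv2.imwrite("pics/c8.png",x)
E
python3 d.py "[.505,-.202,.082]"
```

```text
t: 20.27 tool_pos: [0.5819, -0.2001, 0.1697] contact_force: [0.6, -0.3, 0.1] opening: 0.0475 jet_center [(0.7, [275.2, 200.9, 15.6, 38.1]), (0.69, [322.1, 263.4, 17.5, 47.5]), (0.63, [409.4, 251.3, 21.9, 46.6]), (0.49, [189.4, 227.1, 18.1, 20.9])]
fan_center [(0.74, [262.9, 335.7, 68.5, 60.0]), (0.55, [183.8, 194.6, 16.6, 41.1])]
lance_center [(0.79, [195.9, 236.8, 21.3, 58.6])]
expected brass axis [[191.6, 231.2], [188.6, 210.7]]
t 20.48 pos [ 0.5786 -0.1986  0.1631] yaw 3.38 zax [-0.0029  0.0014 -1.    ] F [ 0.3  0.2 -0.7] open 0.0472
[.505,-.202,.082] tool delta [-0.0734 -0.0008  0.0813]
```

View pics/c8.png

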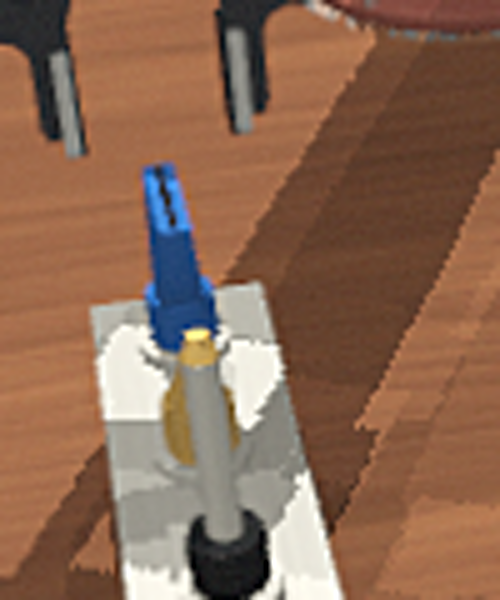

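The brass nozzle stands upright in the middle hole behind the lance, at about (200,420), with its flange on the plate. My picture budget is now used up, so I'll go on by force, boxes and numbers. Next is the fan.

```bash
python3 -m jog '[0.55,-0.02,0,0,0,0,0, 0.55,-0.033,0,0,0,0,0, 0.55,-0.02,-0.001,0,0,0,0, 0.55,0,0,0.015,0,0,0, 0.55,0,0,0.025,0,0,0, 0.55,0,0,0.01,0,0,0, 0.55,0,0,0,0,0,0, 0.55,0,0,0,0,0,0]'|grep -v rot|tr '\n' ' '; python3 d.py "[.505,-.202,.082]"
```

```text
t: 21.48 tool_pos: [0.5074, -0.2026, 0.1156] contact_force: [-0.5, 0.4, -0.3] opening: 0.0468 t 21.48 pos [ 0.5074 -0.2026  0.1156] yaw 3.39 zax [ 0.0008 -0.0004 -1.    ] F [-0.5  0.4 -0.3] open 0.0468
[.505,-.202,.082] tool delta [-0.0024 -0.0007  0.0336]
```

```bash
python3 -m jog '[0.55,-0.002,0,0.015,0,0,0, 0.55,0,0,0.012,0,0,0, 0.55,0,0,0.005,0,0,0, 0.45,0,0,0,0,0,0, 0.3,0,0,0,0,0,0, 0.2,0,0,0,0,0,0, 0.05,0,0,0,0,0,0, 0.05,0,0,0,0,0,0, 0.05,0,0,0,0,0,0]' 60|grep -v rot|tr '\n' ' '; python3 -m jog '[0.05,0,0,0,0,0,0, 0.05,0,0,0,0,0,0]' 110|grep -v rot|tr '\n' ' '
```

```text
t: 22.6 tool_pos: [0.5052, -0.2025, 0.0839] contact_force: [0.0, 2.6, 4.0] opening: 0.0126 t: 22.85 tool_pos: [0.5053, -0.2025, 0.0839] contact_force: [0.6, 2.2, 6.5] opening: 0.0112
```

It's gripped on the flats (11–12 mm). Lifting it and carrying it over the coupler.

```bash
python3 -m jog '[0.05,0,0,-0.02,0,0,0, 0.05,0,0,-0.03,0,0,0, 0.05,0,0,-0.04,0,0,0, 0.05,0,0,-0.025,0,0,0, 0.05,0.01,-0.03,0,0,0,0, 0.05,0.02,-0.056,0,0,0,0, 0.05,0.02,-0.056,0,0,0,0, 0.05,0.02,-0.056,0,0,0,0, 0.05,0.015,-0.045,0,0,0,0, 0.05,0.0113,-0.0287,0,0,0,0]'|grep -v rot|tr '\n' ' '; python3 -m jog '[0.05,0,0,0,0,0,0, 0.05,0,0,0,0,0,0]'|grep -v rot|tr '\n' ' '; python3 d.py "[.5867,.0755,.19]"
python3 - <<'E'
from h import *
S=ctrl.get_image("scene");P=ctrl.get_image("top")
for Q in(S,P):
  print("fan",[(round(b["p"],2),np.round(b["box"],1).tolist()) for b in ctrl.boxes_of("fan_center",Q)[:4]])
  h=cv2.cvtColor(Q["image"],cv2.COLOR_BGR2HSV);m=(h[...,0]>100)&(h[...,0]<125)&(h[...,1]>150)
  y,x=np.where(m&(h[...,2]>60)); 
  q=px(Q,[[.5862,.0757,z] for z in(.135,.19,.215,.25)]);print("exp axis z=.135,.19,.215,.25",q.round(1).tolist())
  for r in range(int(q[:,1].min())-5,int(q[:,1].max())+5,4):
    xs=x[(y==r)&(abs(x-q[0,0])<30)]
    if len(xs): print(r,xs.min(),xs.max(),end="; ")
  print()
# red ring + white shank: flange/shank centre columns in scene
h=cv2.cvtColor(S["image"],cv2.COLOR_BGR2HSV);m=((h[...,0]<6)|(h[...,0]>174))&(h[...,1]>150)&(h[...,2]>90)
y,x=np.where(m);k=(abs(x-335)<25)&(y>130)&(y<215);print("red",x[k].min() if k.any() else 0,x[k].max() if k.any() else 0,y[k].mean() if k.any() else 0)
E
```

```text
t: 24.1 tool_pos: [0.5848, 0.0763, 0.1985] contact_force: [1.2, -0.2, -2.6] opening: 0.011 t: 24.35 tool_pos: [0.5846, 0.0737, 0.1982] contact_force: [-0.3, -0.3, -1.9] opening: 0.0109 t 24.35 pos [0.5846 0.0737 0.1982] yaw 3.37 zax [-0.0004 -0.0009 -1.    ] F [-0.3 -0.3 -1.9] open 0.0109
[.5867,.0755,.19] tool delta [ 0.0022 -0.0017  0.0082]
fan [(0.61, [338.9, 157.0, 21.1, 68.6])]
exp axis z=.135,.19,.215,.25 [[335.6, 186.3], [338.4, 160.3], [339.6, 147.7], [341.5, 129.4]]
124 342 342; 128 341 346; 132 341 350; 136 340 349; 140 333 349; 144 333 348; 148 332 346; 152 332 345; 156 332 345; 160 334 342; 
fan []
exp axis z=.135,.19,.215,.25 [[210.3, 217.6], [204.9, 210.7], [202.2, 207.2], [198.0, 201.9]]

red 332 343 166.68965517241378
```

```bash
python3 -m jog '[0.05,0.002,-0.0013,0.01,0,0,0, 0.05,0,0,0.01,0,0,0, 0.05,0,0,0.008,0,0,0, 0.05,0,0,0.004,0,0,0, 0.05,0,0,0,0,0,0]'|grep -v rot|tr '\n' ' ';for i in 1 2; do python3 -m jog '[0.05,0,0,0.003,0,0,0, 0.05,0,0,0.003,0,0,0, 0.05,0,0,0,0,0,0]'|grep -v rot|tr '\n' ' '; done
```

```text
t: 25.18 tool_pos: [0.5865, 0.0759, 0.1656] contact_force: [-0.0, -0.1, -2.1] opening: 0.0108 t: 25.55 tool_pos: [0.5866, 0.0756, 0.1599] contact_force: [-0.1, -0.4, -0.2] opening: 0.0107 t: 25.92 tool_pos: [0.5862, 0.075, 0.1534] contact_force: [-1.4, -4.5, -1.1] opening: 0.0107
```

```bash
python3 -m jog '[0.05,-0.0003,0.001,0,0,0,0, 0.05,0,0,0,0,0,0]'|grep -v rot|tr '\n' ' ';for i in 1 2; do python3 -m jog '[0.05,0,0,0.003,0,0,0, 0.05,0,0,0.002,0,0,0, 0.05,0,0,0,0,0,0]'|grep -v rot|tr '\n' ' '; done
```

```text
t: 26.18 tool_pos: [0.5861, 0.0747, 0.1534] contact_force: [-1.6, -3.7, -2.3] opening: 0.0107 t: 26.55 tool_pos: [0.5864, 0.0747, 0.1488] contact_force: [-2.6, -3.7, -0.8] opening: 0.0108 t: 26.92 tool_pos: [0.5864, 0.0747, 0.1438] contact_force: [-2.8, -4.0, -1.6] opening: 0.0105
```

```bash
python3 -m jog '[0.05,-0.001,0.001,0.003,0,0,0, 0.05,0,0,0.003,0,0,0, 0.05,0,0,0.003,0,0,0, 0.05,0,0,0,0,0,0]'|grep -v rot|tr '\n' ' ';for i in 1 2; do python3 -m jog '[0.05,0,0,0.002,0,0,0, 0.05,0,0,0.002,0,0,0, 0.05,0,0,0,0,0,0]' 120|grep -v rot|tr '\n' ' '; done
```

```text
t: 27.42 tool_pos: [0.5858, 0.0737, 0.1353] contact_force: [-2.7, -2.9, 1.2] opening: 0.0106 t: 27.8 tool_pos: [0.5861, 0.0737, 0.1326] contact_force: [-3.1, -2.7, 6.3] opening: 0.0108 t: 28.18 tool_pos: [0.5863, 0.0737, 0.1294] contact_force: [-5.3, -3.4, 5.9] opening: 0.0105
```

```bash
for i in 1 2 3 4; do python3 -m jog '[0.05,0,0,0.002,0,0,0, 0.05,0,0,0.001,0,0,0, 0.05,0,0,0,0,0,0]'|grep -v rot|tr '\n' ' ';echo; done
```

```text
t: 28.55 tool_pos: [0.5862, 0.0737, 0.1261] contact_force: [-4.3, -3.1, 7.8] opening: 0.0107 
t: 28.92 tool_pos: [0.5863, 0.0737, 0.1232] contact_force: [-3.6, -3.8, 8.8] opening: 0.0106 
t: 29.3 tool_pos: [0.5864, 0.0738, 0.1206] contact_force: [-4.7, -2.5, 9.1] opening: 0.0105 
t: 29.68 tool_pos: [0.5867, 0.0739, 0.12] contact_force: [-9.6, -3.5, 19.0] opening: 0.0106
```

```bash
for i in 1 2; do python3 -m jog '[0.05,0,0,0.002,0,0,0, 0.05,0,0,0,0,0,0]'|grep -v rot|tr '\n' ' ';echo; done
python3 - <<'E'
from h import *
S=ctrl.get_image("scene")
for t in("collar","fan_center"): print(t,[(round(b["p"],2),np.round(b["box"],1).tolist()) for b in ctrl.boxes_of(t,S)[:4]])
h=cv2.cvtColor(S["image"],cv2.COLOR_BGR2HSV);m=((h[...,0]<6)|(h[...,0]>174))&(h[...,1]>150)&(h[...,2]>90)
y,x=np.where(m);k=(abs(x-335)<15)&(y>150)&(y<215);print("red px",k.sum(),y[k])
E
```

```text
t: 29.92 tool_pos: [0.587, 0.0739, 0.1199] contact_force: [-13.5, -3.0, 25.6] opening: 0.0105 
t: 30.18 tool_pos: [0.5872, 0.0739, 0.1198] contact_force: [-18.7, -3.2, 33.0] opening: 0.0107 
collar [(0.78, [333.6, 205.7, 34.3, 34.6])]
fan_center [(0.56, [335.5, 185.3, 25.0, 35.2]), (0.35, [372.6, 314.9, 89.6, 68.2])]
red px 0 []
```

It bottomed hard at 33 N with the red ring hidden. I'll do a pull test for the lock.

```bash
python3 -m jog '[0.05,0,0,-0.003,0,0,0, 0.05,0,0,-0.003,0,0,0, 0.05,0,0,0,0,0,0]'|grep -v rot|tr '\n' ' ';for i in 1 2 3; do python3 -m jog '[0.05,0,0,-0.002,0,0,0, 0.05,0,0,0,0,0,0]'|grep -v rot|tr '\n' ' ';echo; done
```

```text
t: 30.7 tool_pos: [0.5866, 0.0739, 0.1201] contact_force: [-5.6, -2.7, 11.7] opening: 0.0104 t: 30.95 tool_pos: [0.5864, 0.0739, 0.1212] contact_force: [-3.7, -2.2, 8.9] opening: 0.0103 
t: 31.2 tool_pos: [0.5861, 0.0739, 0.1218] contact_force: [-2.7, -1.9, 3.9] opening: 0.0107 
t: 31.45 tool_pos: [0.5854, 0.0739, 0.1219] contact_force: [0.7, -0.9, -3.9] opening: 0.0108
```

```bash
for i in 1 2; do python3 -m jog '[0.05,0,0,-0.002,0,0,0, 0.05,0,0,0,0,0,0]'|grep -v rot|tr '\n' ' ';echo; done; python3 -m jog '[0.05,0,0,0.0025,0,0,0, 0.05,0,0,0,0,0,0]'|grep -v rot|tr '\n' ' '
```

```text
t: 31.7 tool_pos: [0.5845, 0.0738, 0.1221] contact_force: [3.8, -1.9, -16.9] opening: 0.0104 
t: 31.95 tool_pos: [0.5838, 0.0738, 0.1222] contact_force: [6.8, -1.2, -25.4] opening: 0.01 
t: 32.2 tool_pos: [0.5844, 0.0738, 0.1221] contact_force: [4.0, -0.2, -21.8] opening: 0.0104
```

It's locked: it holds at 25 N of pull, 2 mm above the bottom. I'll relax, release and rise, then plan the lever sweep.

```bash
python3 -m jog '[0.05,0,0,0.004,0,0,0, 0.05,0,0,0,0,0,0, 0.4,0,0,0,0,0,0, 0.4,0,0,0,0,0,0, 0.4,0,0,0,0,0,0, 0.4,0,0,-0.02,0,0,0, 0.4,0,0,-0.04,0,0,0, 0.4,0,0,-0.04,0,0,0, 0.2,0,0,0,0,0,0, 0.05,0,0,0,0,0,0]' 60|grep -v rot|tr '\n' ' '
cat > v.py <<'E'
from d import *
o,M=st()
S=ctrl.get_image("scene");P=ctrl.get_image("top")
for Q in(S,P):
    h=cv2.cvtColor(Q["image"],cv2.COLOR_BGR2HSV);m=((h[...,0]>24)&(h[...,0]<34)&(h[...,1]>150)&(h[...,2]>120)).astype(np.uint8)
    n,l,s,c=cv2.connectedComponentsWithStats(m)
    for i in range(1,n):
        if s[i,4]>60:
            w=onz(Q,*c[i],.093);A=np.array([.5776,.2205]);e=w[:2]-A
            print("yellow",s[i,4],c[i].round(1),"world",w[:2],"r",np.hypot(*e).round(4),"theta",round(np.arctan2(e[1],-e[0])+.0595,3))
for t in("fan_center","collar"): print(t,[(round(b["p"],2),np.round(b["box"],1).tolist()) for b in ctrl.boxes_of(t,S)[:3]])
E
python3 v.py
python3 - <<'E'
from h import *
np.set_printoptions(precision=4,suppress=True)
c,s=np.cos(.0595),np.sin(.0595);A=np.array([.5776,.2205]);R=np.array([[c,-s],[s,c]])
for d in range(-5,96,10):
    t=np.radians(d);u=np.array([-np.cos(t),np.sin(t)]);n=np.array([np.sin(t),np.cos(t)])
    sp=.0105+.011*abs(n[0])+.0145*abs(n[1])+(.012 if d<0 else 0)
    q=.087*u-sp*n
    if d>-5: print(d,A+R@q,"tool step x,y",(q-pq)[0].round(4),-(q-pq)[1].round(4))
    else: print(d,A+R@q)
    pq=q
E
```

```text
t: 33.45 tool_pos: [0.5858, 0.0738, 0.2215] contact_force: [-0.5, -0.1, -1.8] opening: 0.0043 t 33.45 pos [0.5858 0.0738 0.2215] yaw 3.38 zax [ 0.0012  0.0001 -1.    ] F [-0.5 -0.1 -1.8] open 0.0043
yellow 483 [294.5 122.2] world [ 0.757  -0.1016] r 0.3687 theta -2.02
fan_center [(0.72, [334.8, 180.2, 22.4, 46.7]), (0.19, [372.0, 215.0, 149.0, 91.3])]
collar [(0.56, [335.2, 204.2, 38.7, 31.5])]
-5 [0.4971 0.1703]
5 [0.4899 0.197 ] tool step x,y -0.0056 -0.0271
15 [0.4869 0.2112] tool step x,y -0.0022 -0.0143
25 [0.4863 0.2262] tool step x,y 0.0003 -0.015
35 [0.4885 0.2416] tool step x,y 0.0031 -0.0153
45 [0.4936 0.2569] tool step x,y 0.006 -0.0149
55 [0.5017 0.2714] tool step x,y 0.009 -0.014
65 [0.5128 0.2844] tool step x,y 0.0118 -0.0123
75 [0.5265 0.2952] tool step x,y 0.0143 -0.01
85 [0.5424 0.3032] tool step x,y 0.0163 -0.0071
95 [0.5573 0.3081] tool step x,y 0.0152 -0.004
```

```bash
sed -i 's/>150)&(h\[...,2\]>120/>110)\&(h[...,2]>90/; s/s\[i,4\]>60/s[i,4]>30/' v.py; python3 v.py
python3 - <<'E'
from d import *
S=ctrl.get_image("scene");P=ctrl.get_image("top")
print(onz(P,142,287,.093),onz(S,386,173,.093), px(P,[[.4908,.2153,.093]]),px(S,[[.4908,.2153,.093]]))
E
python3 d.py "[.4971,.1683,.2215]"
```

```text
t 33.65 pos [0.5848 0.0737 0.2191] yaw 3.38 zax [-0.0026  0.0001 -1.    ] F [-0.6  0.1 -0.4] open 0.0042
yellow 124 [379.3 172.7] world [0.4917 0.2196] r 0.0859 theta 0.049
yellow 861 [264.2 333.7] world [ 0.8507 -0.1223] r 0.4383 theta -2.184
yellow 674 [294.7 121.9] world [ 0.7576 -0.102 ] r 0.3693 theta -2.02
fan_center [(0.69, [335.6, 180.8, 22.8, 43.7])]
collar [(0.65, [334.8, 204.7, 34.3, 35.3])]
[0.4891 0.2165 0.093 ] [0.4961 0.2338 0.093 ] [[142.6103 285.924 ]] [[377.3881 172.7495]]
t 33.95 pos [0.5855 0.0737 0.2203] yaw 3.38 zax [-0.0005  0.     -1.    ] F [-0.  -0.5  0.6] open 0.0043
[.4971,.1683,.2215] tool delta [-0.0827 -0.0996 -0.0012]
```

```bash
python3 -m jog '[0,-0.02,-0.025,0,0,0,0, 0,-0.035,-0.042,0,0,0,0, 0,-0.0277,-0.0326,0,0,0,0, 0,0,0,0.03,0,0,0, 0,0,0,0.05,0,0,0, 0,0,0,0.05,0,0,0, 0,0,0,0.03,0,0,0, 0,0,0,0.0145,0,0,0, 0,0,0,0,0,0,0]' 60|grep -v rot|tr '\n' ' ';python3 d.py "[.4971,.1703,.046]"
```

```text
t: 35.08 tool_pos: [0.4968, 0.1682, 0.0456] contact_force: [-0.3, -0.4, 0.4] opening: -0.0 t 35.08 pos [0.4968 0.1682 0.0456] yaw 3.38 zax [-0.0014 -0.0002 -1.    ] F [-0.3 -0.4  0.4] open -0.0
[.4971,.1703,.046] tool delta [ 0.0005 -0.002  -0.0004]
```

```bash
python3 -m jog '[0,-0.005,-0.029,0,0,0,0, 0,-0.002,-0.0143,0,0,0,0, 0,0.0003,-0.015,0,0,0,0, 0,0,0,0,0,0,0]'|grep -v rot|tr '\n' ' ';python3 v.py|grep yellow|head -1; python3 -m jog '[0,0.0031,-0.0153,0,0,0,0, 0,0.006,-0.0149,0,0,0,0, 0,0.009,-0.014,0,0,0,0, 0,0.0118,-0.0123,0,0,0,0, 0,0,0,0,0,0,0]'|grep -v rot|tr '\n' ' ';python3 v.py|grep -v _|head -4
```

```text
t: 35.58 tool_pos: [0.4873, 0.2274, 0.0468] contact_force: [0.1, 0.3, 0.1] opening: -0.0 yellow 858 [264.1 333.7] world [ 0.8506 -0.1224] r 0.4383 theta -2.184
t: 36.4 tool_pos: [0.5142, 0.2862, 0.0461] contact_force: [-0.5, -0.7, -0.1] opening: -0.0002 t 36.4 pos [0.5142 0.2862 0.0461] yaw 3.44 zax [ 0.0002  0.0017 -1.    ] F [-0.5 -0.7 -0.1] open -0.0002
yellow 862 [264.2 333.7] world [ 0.8506 -0.1223] r 0.4383 theta -2.184
yellow 655 [294.8 121.9] world [ 0.7574 -0.1022] r 0.3694 theta -2.02
collar [(0.63, [335.1, 204.4, 34.6, 36.7]), (0.51, [371.7, 218.6, 146.2, 85.5])]
```

```bash
cat > g.py <<'E'
from d import *
for n in("scene","top"):
    Q=ctrl.get_image(n)
    print(n,[(round(b["p"],2),np.round(b["box"],1).tolist()) for b in ctrl.boxes_of("valve_grip",Q)[:3]])
    h=cv2.cvtColor(Q["image"],cv2.COLOR_BGR2HSV);y,x=np.where((h[...,0]>22)&(h[...,0]<36)&(h[...,1]>120)&(h[...,2]>70))
    k=((x>345)&(y<215)) if n=="scene" else ((x<215)&(y>190));print("yellow px",k.sum(),x[k].mean(),y[k].mean())
    print({d:px(Q,[[.5776-.087*np.cos(np.radians(d)-.0595+.119*0+0),.2205+.087*np.sin(np.radians(d)-.0595),.093]]).round(0).tolist()[0] for d in(0,30,60,90)})
E
python3 g.py
```

```text
scene [(0.91, [409.5, 190.1, 34.8, 29.2]), (0.35, [332.0, 202.4, 31.6, 26.3])]
yellow px 160 419.48125 181.04375
{0: [377.0, 173.0], 30: [397.0, 173.0], 60: [417.0, 178.0], 90: [433.0, 187.0]}
top [(0.95, [119.3, 250.5, 47.6, 32.4]), (0.41, [173.8, 238.8, 154.3, 74.0])]
yellow px 55 149.65454545454546 240.8
{0: [143.0, 286.0], 30: [117.0, 285.0], 60: [98.0, 271.0], 90: [88.0, 249.0]}
```

The lever has followed to about 65°. Finishing the sweep and pushing to the stop.

```bash
python3 -m jog '[0,0.0143,-0.01,0,0,0,0, 0,0.0163,-0.0071,0,0,0,0, 0,0.01,-0.003,0,0,0,0, 0,0,0,0,0,0,0]'|grep -v rot|tr '\n' ' ';for i in 1 2 3; do python3 -m jog '[0,0.003,0,0,0,0,0, 0,0,0,0,0,0,0]'|grep -v rot|tr '\n' ' ';echo; done; python3 g.py
```

```text
t: 37.3 tool_pos: [0.5525, 0.3063, 0.0455] contact_force: [-1.6, -1.3, -0.8] opening: -0.0001 t: 37.55 tool_pos: [0.5524, 0.3064, 0.0454] contact_force: [-11.2, -2.2, 4.1] opening: -0.0001 
t: 37.8 tool_pos: [0.5522, 0.3064, 0.0453] contact_force: [-20.7, -4.3, 11.0] opening: -0.0001 
t: 38.05 tool_pos: [0.5521, 0.3063, 0.0452] contact_force: [-30.4, -6.5, 17.5] opening: -0.0004 
scene [(0.94, [418.5, 193.9, 53.0, 18.4])]
yellow px 184 433.16847826086956 188.9836956521739
{0: [377.0, 173.0], 30: [397.0, 173.0], 60: [417.0, 178.0], 90: [433.0, 187.0]}
top [(0.69, [125.8, 243.2, 39.1, 15.5]), (0.33, [357.3, 212.1, 66.2, 123.1])]
yellow px 48 154.75 239.0
{0: [143.0, 286.0], 30: [117.0, 285.0], 60: [98.0, 271.0], 90: [88.0, 249.0]}
```

The lever is hard against its stop, and yellow sits at the 90° position. I'll back off, rise clear and check everything.

```bash
python3 -m jog '[0,-0.008,0,0,0,0,0, 0,-0.02,0,0,0,0,0, 0,-0.03,0,0,0,0,0, 0,0,0,-0.04,0,0,0, 0,0,0,-0.05,0,0,0, 0,0,0,-0.05,0,0,0, 0,-0.03,0.02,-0.02,0,0,0, 0,-0.05,0,0,0,0,0, 0,-0.04,0,0,0,0,0, 0,0,0,0,0,0,0]'|grep -v rot|tr '\n' ' '; python3 g.py
python3 - <<'E'
from h import *
for n in("scene","top"):
    S=ctrl.get_image(n);O=cv2.imread(f"pics/{n}0.png")
    for t in("fan_center","collar","jet_center","lance_center","screwdriver_center","screw_box_center","tape_center"): print(t,[(round(b["p"],2),np.round(b["box"],1).tolist()) for b in ctrl.boxes_of(t,S)[:4]])
    d=cv2.absdiff(cv2.resize(S["image"],(800,600),interpolation=cv2.INTER_CUBIC),O).max(2);m=cv2.morphologyEx((d>60).astype(np.uint8),cv2.MORPH_OPEN,np.ones((3,3)))
    nn,l,s,c=cv2.connectedComponentsWithStats(m);print("changed",[s[i].tolist() for i in range(1,nn) if s[i,4]>60])
    h=cv2.cvtColor(S["image"],cv2.COLOR_BGR2HSV);y,x=np.where(((h[...,0]<6)|(h[...,0]>174))&(h[...,1]>150)&(h[...,2]>90))
    if n=="scene":
        k=(abs(x-335)<15)&(y>150)&(y<215);print("red at coupler",k.sum());k=(abs(x-190)<20)&(y>180)&(y<250);print("red at rack",k.sum())
E
```

```text
t: 39.5 tool_pos: [0.3843, 0.2772, 0.2069] contact_force: [0.4, -0.3, 0.0] opening: 0.0 scene [(0.81, [418.9, 193.4, 53.1, 18.3]), (0.63, [194.9, 237.6, 23.3, 55.1])]
yellow px 213 433.0845070422535 188.55868544600938
{0: [377.0, 173.0], 30: [397.0, 173.0], 60: [417.0, 178.0], 90: [433.0, 187.0]}
top [(0.83, [108.3, 245.9, 76.5, 21.7]), (0.31, [160.9, 242.1, 174.6, 83.8])]
yellow px 424 95.48584905660377 247.24528301886792
{0: [143.0, 286.0], 30: [117.0, 285.0], 60: [98.0, 271.0], 90: [88.0, 249.0]}
fan_center [(0.78, [335.1, 179.9, 21.1, 42.8])]
collar [(0.82, [335.6, 204.2, 39.5, 36.1])]
jet_center [(0.93, [409.8, 251.7, 24.6, 46.2]), (0.75, [273.9, 199.9, 11.9, 37.2]), (0.73, [320.0, 261.1, 20.7, 45.3]), (0.67, [189.2, 225.1, 17.5, 24.2])]
lance_center [(0.63, [196.3, 236.8, 23.6, 60.8])]
screwdriver_center [(0.56, [296.3, 188.6, 30.8, 40.9])]
screw_box_center [(0.83, [373.8, 314.6, 90.4, 67.5]), (0.42, [196.1, 237.2, 23.6, 60.7]), (0.4, [190.8, 226.4, 18.5, 18.3])]
tape_center [(0.65, [261.4, 336.0, 65.7, 63.7]), (0.33, [369.2, 223.3, 150.2, 76.4])]
changed [[351, 0, 36, 51, 1330
[... 987 characters left out ...]
.4, 18.4, 21.8])]
lance_center [(0.61, [354.6, 163.9, 18.9, 27.9])]
screwdriver_center [(0.7, [240.2, 337.8, 23.3, 100.0])]
screw_box_center [(0.85, [209.4, 133.7, 68.3, 55.6]), (0.48, [360.0, 208.3, 69.7, 127.4]), (0.39, [353.9, 161.6, 23.1, 29.1]), (0.31, [107.9, 246.9, 81.2, 25.5])]
tape_center [(0.73, [295.3, 124.2, 46.6, 46.9])]
changed [[287, 281, 27, 49, 831], [505, 281, 25, 20, 344], [520, 320, 31, 47, 896], [178, 338, 16, 17, 211], [103, 343, 68, 24, 975], [193, 349, 20, 19, 292], [214, 363, 15, 25, 326], [192, 385, 21, 51, 866], [222, 392, 7, 23, 105], [173, 466, 76, 121, 2341], [0, 495, 128, 105, 7534], [604, 519, 196, 81, 4106], [344, 568, 144, 32, 2310], [239, 588, 23, 12, 193]]
```

```bash
python3 -c "
from station import ctrl
print(ctrl.finish_job())"
```

```text
the job is handed in; nothing more can be done
None
```

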